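# Dock a circuit board with the fixture's over-center clamp and its extension bar

## Robot

A 7-joint arm with a two-finger parallel gripper is mounted at the origin on the work surface. World frame = base frame: x ahead of the robot, y to its left, z up, the work surface at z = 0. Lengths are in m, angles in rad, forces in N, time in s.
With the tool pointing down it reaches from about 0.35 to 0.9 m from the base axis. Payload 8.1 kg.
Tool frame: the origin (TCP) lies midway between the tips of the shut fingers; the grasp point (between the pads) lies 19 mm behind it (arm.hold_point_z is the z of the grasp point in the tool frame, in m); z points along the fingers, y is the line along which they close (so a half turn about z gives the same grasp; the last joint's range is limited). The gripper opens to 92 mm and grips with 3 to 60 N. Pads are 19 mm wide; open, the fingers measure 130 mm over their backs; the gripper's body (75 mm by 190 mm) begins 47 mm behind the grasp point.
Start: joints at [1.022, 0.434, 0.025, 1.573, -0.012, 1.134, -0.075], TCP at [0.269, -0.564, 0.227] pointing down, gripper open.
Joint ranges: [-2.62, 2.62], [-0.44, 2.09], [-1.27, 1.32], [0.08, 2.57], [-1.32, 4.46], [0.12, 2], [-2.74, 2.74]. Speed limits (rad/s): [2.22, 2.22, 3.01, 3.01, 3.14, 3.14, 3.14].

## Interface

Orientations are given as a rotation vector (axis times angle).
In Python, from cell import arm, get_image, camera_params, job gives the robot as it stands.
- The arm moves only by the tool send_rows, never from a script. Its argument "deltas" is a list of rows, each a list of 3 entries, a list of its own where there are three numbers: the shift along the world's x, y, z in m, then the turn, a rotation vector about the world's x, y, z in rad, then the finger opening in m, from 0 to 0.0918. In form: [[[tx, ty, tz], [ax, ay, az], gripper], ...]. A call has exactly 10 rows; each row shifts and turns the commanded pose from where the row before left it; what a row does not reach is not made up. A row lasts 1/10 s, in which the tool goes at most 50 mm and 8.59 degrees, less where a joint would pass 70% of its speed; a pose out of reach is approached as far as the arm can. A call with a gripper value outside its range is refused whole. The fingers move at their own pace and stop on an object; "force" is the grip in N (left out, the last holds). Time passes only in rows, so rows that do not move let the fingers close, or fill a call up. It gives the time, the measured TCP pose, the force and the opening at its end, in the units of the state.
- arm.observe(): the state, without advancing time (a new reading comes with each control period).
- get_image(name): name is "scene" or "top"; returns the picture (384x512x3 uint8, red, green, blue); there is no depth.
- camera_params(name): a dict with "fov_y" (degrees; the focal length in pixels is half the picture's height over the tangent of half this angle, whatever the lens; pixels are square), "cx", "cy" (the principal point, pixels), "rvec" (rotation vector, rad) and "tvec" (3), from world to camera coordinates, as OpenCV has them. Camera axes: x right, y down, z forward; pixel columns grow to the right and rows downward; lengths in m; the calibration is good to about 2 mm. A picture is of the moment at which its call begins. camera_params takes no time and is no camera call.
- job.sign_off(): hands the job in, once; it reports no verdict.
The state is a dict: "clock": time; "joints": joint angles; "dq": joint speeds; "joint_efforts": joint torques, N m; "position": TCP position; "ee_rot": TCP orientation; "force": force on the tool from outside, world axes, zero at the start; "ft_torque": the same for the moment, N m; "width": opening from 0.0 (shut) to 1.0 (fully open).
Only numpy, scipy, OpenCV 4.12 (cv2) and the standard library are available. Lean on these libraries where they do the work, as an engineer would, in place of code of your own. Each camera call takes 0.05 s, during which the arm holds its last target. There are 200 camera calls.

## Task

Take the orange extension bar off the blue mat by the middle of its orange grip, push it fully home over the square steel stub of the red clamp handle on the board test fixture, and with it swing the handle past its dead point and up against its stop; lean on it there through the bar with about 15 N for a second so that the board seats in its connector. Work the handle only through the bar, keep the bar on until then, never let the handle fly and never push with more than 20 N; then draw the bar off and lay it flat back on the mat, leaving the other things where they are.

Things in the scene. Friction and masses are not known exactly. Their poses are not given: they have to be found in the camera images.
- fixture: Board test fixture, fixed: black base plate 320 x 190 x 18 (x -60 to 260), aluminium pedestal (70 x 70, 82 tall) carrying the red handle, and beyond it a bed with a green circuit board on a sliding carrier and a black connector, top 112 above the bench. Origin on the bench straight below the handle's pivot; z up; +x from the pivot along the board to the connector.
- pivot (a point): The handle's pivot, a vertical axis; this point lies at stub height, 100 above the bench. At handle angle q the handle points level from here along the direction (pi - 0.75 + q) about z, counted from the fixture's +x.
- handle: Red clamp handle, origin at bench level below the pivot, x outward along the handle. Handle angle q is 0 open (starts within 0.1 of it) and grows counter-clockwise from above. Sprung over-center: resistance rises to about 0.9 N m near q 0.6, is nil at the dead point q = 1.30, beyond it the spring carries it to its stop, whose setting differs each time (q 1.40 to 1.74); let go earlier it springs back.
- handle_shoulder (a point): Centre of the outer face of the red collar (30 wide, 26 tall) on the handle, 50 from the pivot: the bar's mouth butts against it. Its x axis points outward along the handle, z up.
- handle_tip (a point): Centre of the free end of the handle's bare steel stub, 120 from the pivot. The stub is a plain square-ended bar 14 wide, 12 tall, 70 long from the collar to here. x outward, z up.
- bar: Loose extension bar about 0.28 kg (varies), 200 long, 24 tall, lying level. Orange grip 120 long, 24 wide at its -x side; steel square tube 80 long, 25 wide at its +x end. Origin at the centre of the underside, half way along; +x to the open mouth, z up. Its weight centres near its middle.
- bar_mouth (a point): Centre of the bar's open mouth, 100 along +x from the bar's origin and 12 above its underside. The socket is 17 wide, 16 tall and 80 deep (the stub is 70 long, so the mouth meets the collar first): 1.5 play each side, 2 above and below, square edges without lead-in.
- mat: Blue bench mat, fixed, 280 (x) x 220 (y) x 3 thick; origin at the centre of its underside. The bar starts on it and goes back on it.
- tray: Shallow grey parts tray, fixed, 200 x 160 x 30 tall, origin at the centre of the underside. It and the mat lie on either side of the robot, swapped at random.
- heatsink: Loose finned aluminium heatsink 50 x 50 x 25 in the grey tray, origin at the centre of its underside. Leave alone.
- spare_board: Loose green circuit board 90 x 65 x 14 on the bench to the left of the fixture, origin at the centre of its underside. Leave alone.
- reel: Yellow reel 60 across and 38 tall standing on the bench to the right of the fixture, origin at its underside. Leave alone.
Mind the look-alikes: they are no part of the job. There is more than one size of the bar; the job needs the smaller.

How it is judged:
On the way, in this order (a step that is already met when the one before it is completed fails the run):
1. the bar is pushed fully home over the stub, mouth within 8 mm of the collar, while the handle is still open (distance between bar_mouth and handle_shoulder below 0.008 m and y of handle_tip in the frame of fixture above 0.04 m), for 0.2 s.
2. past its dead point, the handle is held still against its stop by the bar, contact forces adding up to over 25 N (leaning with the asked 15 N gives 30 to 75) (y of handle_tip in the frame of fixture below -0.068 m and distance between bar_mouth and handle_shoulder below 0.03 m and contact force between bar and fixture above 25 N and angular speed of handle below 0.3 rad/s), for 0.5 s.
At the end, for the whole second after the job is handed in: The handle is locked past its dead point (its tip more than 68 mm to the fixture's -y side, which is q above 1.36), and the bar lies still and flat (within 0.1 rad, on its underside) on the blue mat, its middle over the mat (y of handle_tip in the frame of fixture below -0.068 m and x of bar in the frame of mat between -0.14 and 0.14 m and y of bar in the frame of mat between -0.11 and 0.11 m and z of bar in the frame of mat below 0.008 m and angle between bar's own z axis and vertical below 0.1 rad and linear speed of bar below 0.02 m/s); the robot touches nothing.
It fails at once if the contact forces between bar and fixture add up to more than 110 N (a push of 22 to 35 N at the middle of the orange grip) (contact force between bar and fixture above 110 N).
It fails at once if the handle flies: faster than 2.5 rad/s (angular speed of handle above 2.5 rad/s).
It fails at once if the fingers or arm touch the fixture or its handle with more than 3 N (contact force between any of the fingers, the arm and fixture above 3 N).
It fails at once if the heatsink, spare board or reel is moved more than 15 mm (distance of any of heatsink, spare_board, reel from where it was at the start of the episode above 0.015 m).
It also fails if it takes over 72 s, if anything falls off the work surface, if the arm or the gripper's body presses on something with over 40 N, if the wrist force passes 120 N, or if a joint passes its speed limit or range.

## Working session

There is one attempt and no reset: what is moved stays moved. The work goes in short steps, Python scripts to look and compute and a tool call to move; the robot and the scene stay as the last step left them, time stands still between calls to the robot, and variables do not carry over. Pictures are saved under pics/ and viewed, on a budget of 10 in all, crops included, one or two more only if the job needs it, and the job is handed in when it is done.

Besides the shell and the picture viewer there is one more tool, called after "Call:" as a command line: name --argument value ..., lists and objects as JSON in quotes. send_rows: Moves the arm, as the interface text tells. Its arguments: {"type":"object","properties":{"deltas":{"type":"array","items":{"type":"array"}},"force":{"type":"number"}},"required":["deltas"]}

```bash
ls; mkdir -p pics
python3 - <<'E'
from cell import arm,get_image,camera_params
import cv2
for n in("scene","top"):
    im=get_image(n); cv2.imwrite(f"pics/{n}0.png",im[:,:,::-1]); print(n,camera_params(n))
a=cv2.imread("pics/scene0.png");b=cv2.imread("pics/top0.png")
cv2.imwrite("pics/both0.png",cv2.resize(cv2.vconcat([a,b]),None,fx=.78,fy=.78,interpolation=cv2.INTER_AREA))
print(arm.observe(),arm.hold_point_z)
E
```

```text
pics
scene {'fov_y': 50.57505492176781, 'cx': 248.8021770641173, 'cy': 187.24615272777254, 'rvec': array([ 1.07776544,  2.39006525, -1.05596095]), 'tvec': array([ 0.37234938, -0.23496418,  1.27669857])}
top {'fov_y': 42.319915913549714, 'cx': 254.75378447856716, 'cy': 192.97917884246522, 'rvec': array([ 2.14498553, -2.14072355,  0.13981025]), 'tvec': array([0.01652952, 0.56870657, 1.27977939])}
{'clock': 0.1, 'joints': array([ 1.02239264,  0.4351768 ,  0.02502415,  1.57398657, -0.01159796,
        1.13397313, -0.07510542]), 'dq': array([-0.00130249, -0.00080212,  0.00044163, -0.00183085, -0.00082275,
        0.00136471,  0.00014621]), 'joint_efforts': array([ 3.15703510e-03, -6.69131112e+01,  9.88048576e-01, -3.15149581e+01,
       -6.05337135e-02,  3.73395940e-02,  3.48392155e-05]), 'position': array([ 0.26922643, -0.56355447,  0.22601699]), 'ee_rot': array([-3.06262122e+00, -6.94006754e-01,  7.14267934e-04]), 'force': array([ 0.07361571,  0.61079481, -1.54821783]), 'ft_torque': array([-0.01464141, -0.00665517,  0.02581249]), 'width': 0.9981951526709978} -0.0188
```

View pics/top0.png

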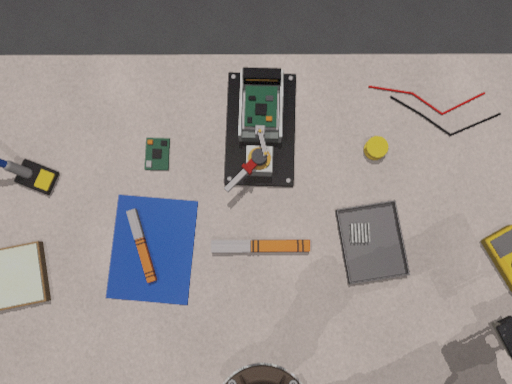

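View pics/scene0.png

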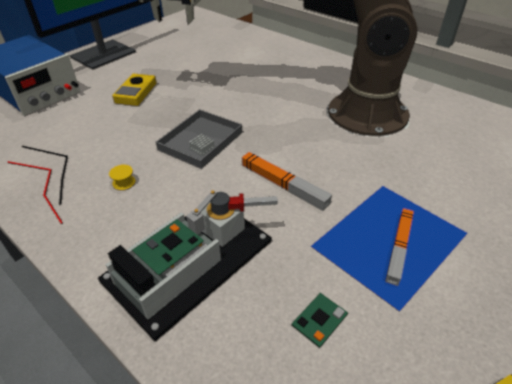

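Look-alikes for the bar: the one on the blue mat (top 141,245; scene 400,245) is about 75 px long. The larger one on the bare bench (top 260,246; scene 286,180) is about 100 px. I choose the mat one and check it in a close crop.

```bash
cat > h.py <<'E'
import numpy as np,cv2
from cell import arm,get_image,camera_params
from scipy.spatial.transform import Rotation as R
def cam(n):
    p=camera_params(n); f=192/np.tan(np.radians(p["fov_y"]/2))
    return np.array([[f,0,p["cx"]],[0,f,p["cy"]],[0,0,1]]),R.from_rotvec(p["rvec"]).as_matrix(),np.array(p["tvec"])
def plane(n,uv,z):
    K,r,t=cam(n); c=-r.T@t
    uv=np.atleast_2d(uv); d=(r.T@np.linalg.inv(K)@np.c_[uv,np.ones(len(uv))].T).T
    return c+d*((z-c[2])/d[:,2])[:,None]
def tri(a,b):
    P=[np.array(K@np.c_[r,t]) for K,r,t in(cam("top"),cam("scene"))]
    X=cv2.triangulatePoints(P[0],P[1],np.float64(a).reshape(2,1),np.float64(b).reshape(2,1)).ravel()
    return X[:3]/X[3]
def proj(n,X):
    K,r,t=cam(n); q=K@(r@np.asarray(X)+t); return q[:2]/q[2]
E
python3 - <<'E'
from h import *
for n in("top","scene"):
    K,r,t=cam(n);print(n,"at",-r.T@t,K[0,0])
T=cv2.imread("pics/top0.png");S=cv2.imread("pics/scene0.png")
c=lambda im,x,y,w,h,k:cv2.resize(im[y:y+h,x:x+w],(w*k,h*k),interpolation=cv2.INTER_CUBIC)
a=c(T,110,195,66,100,6)[:300,:396];A=cv2.resize(T[200:290,105:195],(390,300),interpolation=cv2.INTER_CUBIC)
tiles=[T[200:290,95:215],T[120:210,200:320],S[200:290,340:460],S[170:260,180:300]]
g=[cv2.resize(x,(400,300),interpolation=cv2.INTER_CUBIC) for x in tiles]
cv2.imwrite("pics/crop1.png",cv2.vconcat([cv2.hconcat(g[:2]),cv2.hconcat(g[2:])]))
for n,im in(("top",T),("scene",S)):
    hsv=cv2.cvtColor(im,cv2.COLOR_BGR2HSV)
    H,s,v=cv2.split(hsv)
    blue=((H>105)&(H<125)&(s>150)).astype(np.uint8)
    roi=np.zeros_like(blue); x0,y0,x1,y1=(100,185,205,310) if n=="top" else (300,180,480,310); roi[y0:y1,x0:x1]=1
    blue*=roi
    cs,_=cv2.findContours(blue,cv2.RETR_EXTERNAL,cv2.CHAIN_APPROX_NONE); m=max(cs,key=cv2.contourArea)
    q=cv2.approxPolyDP(cv2.convexHull(m),6,True)[:,0];print(n,"mat",q.tolist(),plane(n,q,.003).round(3).tolist())
    fill=np.zeros_like(blue);cv2.fillPoly(fill,[cv2.convexHull(m)],1);fill=cv2.erode(fill,np.ones((7,7)))
    ora=((H<20)&(s>120)&(v>80)).astype(np.uint8)*fill
    gr=((s<70)&(v>90)).astype(np.uint8)*fill
    for k,mm in(("orange",ora),("grey",gr),("all",ora|gr)):
        pts=cv2.findNonZero(mm);rc=cv2.minAreaRect(pts);b=cv2.boxPoints(rc)
        print(k,len(pts),pts.mean(0).round(1).tolist(),b.round(1).tolist())
        print("   z27",plane(n,b,.027)[:,:2].round(4).tolist())
    red=((H<8)|(H>172))&(s>150)&(v>80); red[:, :200]=0
    ys,xs=np.nonzero(red[120:230,200:290] if n=="top" else red[170:230,180:300]); print("red",len(xs),xs.mean()+200-(20 if n!="top" else 0),ys.mean()+(120 if n=="top" else 170))
E
```

```text
top at [0.38255069 0.00274139 1.34728732] 496.03347866844763
scene at [1.05835461 0.46294355 0.69955718] 406.4080952590673
top mat [[120, 196], [195, 203], [186, 303], [107, 296]] [[0.565, 0.388, 0.003], [0.546, 0.181, 0.003], [0.278, 0.2, 0.003], [0.296, 0.411, 0.003]]
orange 401 [[145.4, 259.8]] [[134.8000030517578, 239.5], [143.8000030517578, 236.89999389648438], [156.10000610351562, 279.79998779296875], [147.10000610351562, 282.3999938964844]]
   z27 [[0.4453, 0.3365], [0.4521, 0.3128], [0.3396, 0.2766], [0.3329, 0.3]]
grey 331 [[134.8, 225.8]] [[125.19999694824219, 210.60000610351562], [135.60000610351562, 207.5], [156.6999969482422, 279.1000061035156], [146.3000030517578, 282.20001220703125]]
   z27 [[0.5225, 0.3652], [0.5308, 0.3375], [0.3414, 0.275], [0.3334, 0.3022]]
all 732 [[140.6, 244.4]] [[125.19999694824219, 210.60000610351562], [135.60000610351562, 207.5], [156.8000030517578, 279.6000061035156], [146.39999389648438, 282.6000061035156]]
   z27 [[0.5225, 0.3652], [0.5308, 0.3375], [0.3403, 0.2747], [0.3323, 0.3018]]
red 109 249.04587155963304 165.96330275229357
scene mat
[... 188 characters left out ...]
56, 245.39999389648438], [401.5, 208.3000030517578], [412.8999938964844, 210.60000610351562], [405.5, 247.6999969482422]]
   z27 [[0.4576, 0.3196], [0.3471, 0.2813], [0.337, 0.3039], [0.4477, 0.3401]]
grey 451 [[396.3, 263.5]] [[385.0, 281.70001220703125], [393.5, 244.89999389648438], [407.0, 248.0], [398.5, 284.79998779296875]]
   z27 [[0.5513, 0.3486], [0.4571, 0.3179], [0.4463, 0.3429], [0.5406, 0.3714]]
all 874 [[399.8, 246.5]] [[385.0, 281.70001220703125], [401.8999938964844, 208.3000030517578], [415.3999938964844, 211.39999389648438], [398.5, 284.79998779296875]]
   z27 [[0.5513, 0.3486], [0.3465, 0.2819], [0.3356, 0.3094], [0.5406, 0.3714]]
red 117 236.1111111111111 200.18803418803418
```

View pics/crop1.png

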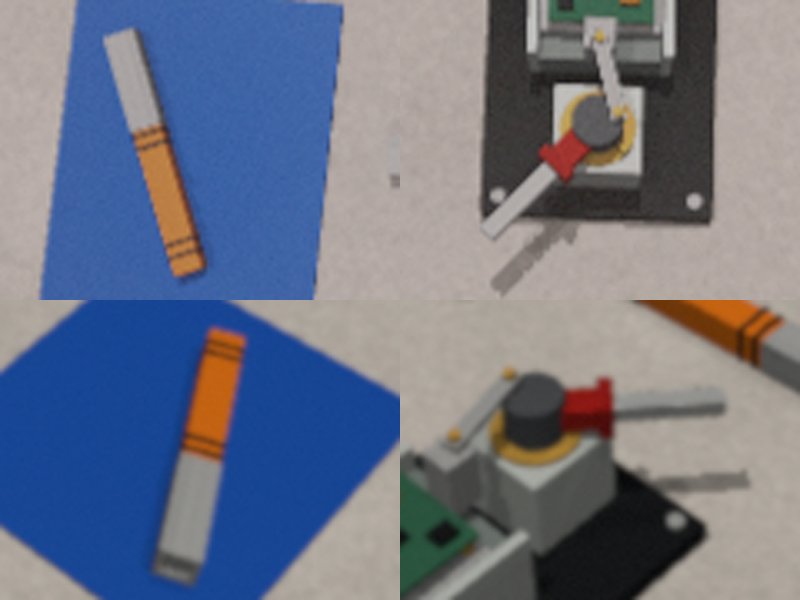

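The mat bar at crop (105–205, 30–280) is the short one, with a 12-px-wide tube whose mouth points to world +x. The handle's stub tip is at top ≈(226,190) and scene ≈(397,…)/(283+,201). Next come heights and stub geometry.

Run:
```python
from h import *
print("grip/tube edge",tri((139.3,238.2),(399.8,246.6)),"tail",tri((151.6,281.1),(407.2,209.5)))
T=cv2.imread("pics/top0.png");S=cv2.imread("pics/scene0.png")
# tile -> px
t=lambda x,y:(200+(x-400)/3.333,120+y/3.333); s=lambda x,y:(180+(x-400)/3.333,170+(y-300)/3.333)
print("tip",tri(t(489.5,232.5),s(724,394)),"collar",tri(t(549,172),s(612,398)))
tp=[t(489.5,232.5),t(549,172)];print(plane("top",tp,.106))
# plate corners, black
for n,im,(x0,y0,x1,y1) in(("top",T,(215,65,305,195)),("scene",S,(95,190,280,335))):
    m=(im.max(2)<60).astype(np.uint8);r=np.zeros_like(m);r[y0:y1,x0:x1]=1
    q=cv2.boxPoints(cv2.minAreaRect(cv2.findNonZero(cv2.morphologyEx(m*r,cv2.MORPH_OPEN,np.ones((3,3))))))if n=="top" else cv2.approxPolyDP(cv2.convexHull(cv2.findNonZero(cv2.morphologyEx(m*r,cv2.MORPH_OPEN,np.ones((3,3))))),8,True)[:,0]
    print(n,q.tolist(),plane(n,q,.018)[:,:2].round(4).tolist())
g=T[178:200,218:242]
hsv=cv2.cvtColor(g,cv2.COLOR_BGR2HSV);print(hsv[:,:,1]);print(hsv[:,:,2])
```

```text
grip/tube edge [0.44845422 0.32735516 0.02102861] tail [0.33583064 0.29031139 0.02048838]
tip [0.56779065 0.08898561 0.09933889] collar [0.61600838 0.04182073 0.1007587 ]
[[0.56748404 0.08757781 0.106     ]
 [0.61422264 0.04263103 0.106     ]]
top [[225.74227905273438, 184.36962890625], [228.17916870117188, 67.3995590209961], [295.2958679199219, 68.79782104492188], [292.8589782714844, 185.76788330078125]] [[0.5954, 0.0968], [0.9282, 0.0936], [0.9238, -0.0948], [0.5917, -0.0853]]
scene [[270, 237], [162, 334], [149, 334], [99, 279], [116, 248], [227, 203]] [[0.6048, 0.1042], [0.9046, 0.1029], [0.92, 0.0854], [0.9135, -0.0836], [0.8449, -0.1246], [0.5909, -0.0398]]
[[23 24 23 20 21 23 26 25 21 12  8 10 11 14 14  8  6  9 10 10 10 10 11 12]
 [22 23 23 25 24 23 27 20 15 13  6 11 11 12  8  7  9 12  9 11 11 12 14 19]
 [20 22 21 22 23 22 24 23 17 15 12  9  8  9  7  9 12 12 11 10 11 12 13 20]
 [23 23 23 22 25 25 24 16 21 18 15  9  7 10  9 10 10  9 10 11 10 16 12 19]
 [24 23 21 22 24 23 22 28 20 24 35 11  7 10 10 12 10 10 11  6 13 16 26 26]
 [20 24 20 23 24 22 30 26 18 25  6  7  7 10  9 10 10 
[... 2745 characters left out ...]
80 181 181 180 179 180 180 181 178 178 180 179 176 177 178 180 181
  177 153 139 122 114 113]
 [180 182 180 181 181 185 181 178 179 181 178 178 177 172 173 178 181 179
  166 132 120 118 115 115]
 [177 180 181 178 181 181 181 179 178 181 179 178 175 174 173 181 182 166
  139 133 125 118 118 122]
 [180 180 179 179 178 180 181 180 178 179 180 178 179 181 180 179 164 141
  133 134 133 131 126 134]
 [181 181 181 177 177 178 182 180 180 179 178 180 182 181 180 166 142 137
  138 134 133 135 135 129]
 [181 182 181 180 177 177 180 184 182 180 180 181 183 183 167 138 132 136
  139 139 136 136 155 160]
 [178 178 178 180 176 177 179 184 182 183 182 181 183 169 139 130 131 134
  139 140 136 134 170 178]]
```

Call:
send_rows --deltas '[[[0.014,0.0436,0],[0,0,-0.0065],0.08],[[0.014,0.0436,0],[0,0,-0.0065],0.08],[[0.014,0.0436,0],[0,0,-0.0065],0.08],[[0.014,0.0436,0],[0,0,-0.0065],0.08],[[0.014,0.0436,0],[0,0,-0.0065],0.08],[[0.014,0.0436,0],[0,0,-0.0065],0.08],[[0.014,0.0436,0],[0,0,-0.0065],0.08],[[0.014,0.0436,0],[0,0,-0.0065],0.08],[[0.014,0.0436,0],[0,0,-0.0065],0.08],[[0.014,0.0436,0],[0,0,-0.0065],0.08]]' --force 50

```text
clock: 1.1
position: [0.4095, -0.1261, 0.2267]
ee_rot: [3.085, 0.594, -0.0]
force: [0.9, -0.9, 0.1]
width: 0.873
```

Call:
send_rows --deltas '[[[-0.0015,0.0436,-0.01],[0,0,-0.0065],0.08],[[-0.0015,0.0436,-0.01],[0,0,-0.0065],0.08],[[-0.0015,0.0436,-0.01],[0,0,-0.0065],0.08],[[-0.0015,0.0436,-0.01],[0,0,-0.0065],0.08],[[-0.0015,0.0436,-0.01],[0,0,-0.0065],0.08],[[-0.0015,0.0436,-0.01],[0,0,-0.0065],0.08],[[-0.0015,0.0436,-0.01],[0,0,-0.0065],0.08],[[-0.0015,0.0436,-0.01],[0,0,-0.0065],0.08],[[-0.0015,0.0436,-0.01],[0,0,-0.0065],0.08],[[-0.0015,0.0436,-0.01],[0,0,-0.0065],0.08]]'

```text
clock: 2.1
position: [0.3941, 0.3096, 0.126]
ee_rot: [3.102, 0.493, -0.001]
force: [0.8, -0.8, 0.3]
width: 0.869
```

```bash
cat >> h.py <<'E'
def st():
    o=arm.observe(); r=R.from_rotvec(o["ee_rot"]).as_matrix()
    print("t",round(o["clock"],2),"p",o["position"].round(4),"xyaw",np.arctan2(r[1,0],r[0,0]).round(4),"tilt",r[:2,2].round(4),"F",o["force"].round(2),"M",o["ft_torque"].round(2),"w",round(o["width"]*91.8,1),"j",np.round(o["joints"],2))
    return o
E
python3 -c "
from h import *
st()"
```

```text
t 2.1 p [0.3941 0.3096 0.126 ] xyaw 0.3152 tilt [-0.0002 -0.0005] F [ 0.79 -0.8   0.29] M [ 0.02 -0.08 -0.05] w 79.8 j [-0.4   0.4  -0.48  1.96  0.25  0.84 -2.27]
```

Joint 7 would pass its range in the swing this way round, so I turn the gripper half a turn (same grasp) before picking.

Call:
send_rows --deltas '[[[0,0,0],[0,0,0.1495],0.08],[[0,0,0],[0,0,0.1495],0.08],[[0,0,0],[0,0,0.1495],0.08],[[0,0,0],[0,0,0.1495],0.08],[[0,0,0],[0,0,0.1495],0.08],[[0,0,0],[0,0,0.1495],0.08],[[0,0,0],[0,0,0.1495],0.08],[[0,0,0],[0,0,0.1495],0.08],[[0,0,0],[0,0,0.1495],0.08],[[0,0,0],[0,0,0.1495],0.08]]'

```text
clock: 3.1
position: [0.3944, 0.3078, 0.1265]
ee_rot: [-1.932, -2.477, 0.001]
force: [-0.2, 0.1, -0.4]
width: 0.874
```

Call:
send_rows --deltas '[[[0,0,0],[0,0,0.1495],0.08],[[0,0,0],[0,0,0.1495],0.08],[[0,0,0],[0,0,0.1495],0.08],[[0,0,0],[0,0,0.1495],0.08],[[0,0,0],[0,0,0.1495],0.08],[[0,0,0],[0,0,0.1495],0.08],[[0,0,0],[0,0,0.1495],0.08],[[0,0,0],[0,0,0.1495],0.08],[[0,0,-0.015],[0,0,0.1495],0.08],[[0,0,-0.015],[0,0,0.1495],0.08]]'

```text
clock: 4.1
position: [0.3948, 0.3079, 0.0963]
ee_rot: [-0.266, 3.13, 0.0]
force: [0.4, -0.9, -0.5]
width: 0.871
```

```bash
python3 -c "
from h import *
st()
for n in('top','scene'):
    cv2.imwrite(f'pics/{n}1.png',get_image(n)[:,:,::-1])
T=cv2.imread('pics/top1.png')[190:300,85:215];S=cv2.imread('pics/scene1.png')[170:300,320:480]
f=lambda x:cv2.resize(x,(400,400*x.shape[0]//x.shape[1]),interpolation=cv2.INTER_CUBIC)[:320]
cv2.imwrite('pics/crop2.png',cv2.hconcat([f(T),f(S)]))
"
```

```text
t 4.1 p [0.3948 0.3079 0.0963] xyaw -2.9721 tilt [0.0005 0.0002] F [ 0.38 -0.91 -0.55] M [ 0.07 -0.14 -0.02] w 80.0 j [ 0.04  0.7  -1.17  1.96  0.77  1.02  0.24]
```

View pics/crop2.png

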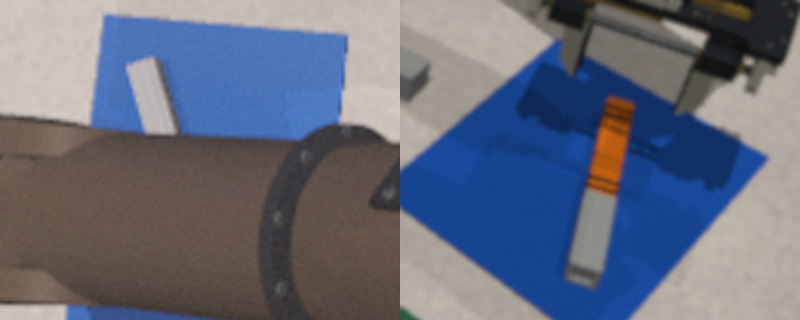

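The crop shows the bar between the open fingers (scene view), still unmoved. Now I descend and close.

Call:
send_rows --deltas '[[[0,0,-0.01],[0,0,0.037],0.08],[[0,0,-0.01],[0,0,0.037],0.08],[[0,0,-0.01],[0,0,0.037],0.08],[[0,0,-0.01],[0,0,0.037],0.08],[[0,0,-0.01],[0,0,0],0.08],[[0,0,-0.01],[0,0,0],0.08],[[0,0,-0.01],[0,0,0],0.08],[[0,0,-0.01],[0,0,0],0.08],[[0,0,-0.009],[0,0,0],0.08],[[0,0,0],[0,0,0],0.08]]'

```text
clock: 5.2
position: [0.394, 0.3075, 0.0065]
ee_rot: [0.488, -3.102, 0.001]
force: [-0.0, 1.1, -0.1]
width: 0.87
```

```bash
python3 -c "
from h import *
st()"
```

```text
t 5.2 p [0.394  0.3075 0.0065] xyaw -2.8294 tilt [-0.0012 -0.0011] F [-0.02  1.13 -0.09] M [ 0.09 -0.11  0.01] w 79.9 j [-0.04  0.82 -1.07  2.03  0.96  0.91  0.23]
```

Call:
send_rows --deltas '[[[0,0,0],[0,0,0],0.01],[[0,0,0],[0,0,0],0.01],[[0,0,0],[0,0,0],0.01],[[0,0,0],[0,0,0],0.01],[[0,0,0],[0,0,0],0.01],[[0,0,0],[0,0,0],0.01],[[0,0,0],[0,0,0],0.01],[[0,0,0],[0,0,0],0.01],[[0,0,0],[0,0,0],0.01],[[0,0,0],[0,0,0],0.01]]' --force 50

```text
clock: 6.2
position: [0.3944, 0.3082, 0.0078]
ee_rot: [0.488, -3.103, -0.0]
force: [-0.2, 1.3, -0.0]
width: 0.259
```

```bash
python3 -c "
from h import *
st()"
```

```text
t 6.2 p [0.3944 0.3082 0.0078] xyaw -2.8294 tilt [-0.0001  0.0003] F [-0.2   1.29 -0.02] M [ 0.32 -0.05 -0.09] w 23.8 j [-0.04  0.82 -1.07  2.03  0.95  0.91  0.23]
```

Run:
```python
from h import *
T=cv2.imread("pics/top0.png");k=8
up=cv2.resize(T[155:205,210:270],None,fx=k,fy=k,interpolation=cv2.INTER_CUBIC)
H,s,v=cv2.split(cv2.cvtColor(cv2.GaussianBlur(up,(0,0),3),cv2.COLOR_BGR2HSV))
m=((s<17)&(v>140)).astype(np.uint8)
n,l,stt,c=cv2.connectedComponentsWithStats(m)
i=l[int((182.5-155)*k),int((233.5-210)*k)]; mm=(l==i).astype(np.uint8)
mm=cv2.morphologyEx(mm,cv2.MORPH_OPEN,np.ones((15,15)))
p=cv2.findNonZero(mm)[:,0].astype(float); px=(p+.5)/k-.5+[210,155]
rc=cv2.minAreaRect(((p+.5)/k-.5).astype(np.float32));b=cv2.boxPoints(rc)+[210,155]
W=plane("top",b,.106)[:,:2];print("rect",b.round(1).tolist(),W.round(4).tolist())
X=plane("top",px,.106)[:,:2];c=X.mean(0);w,V=np.linalg.eigh(np.cov((X-c).T));d=V[:,1];d*=-np.sign(d[0])
a=(X-c)@d;q=(X-c)@V[:,0];print("c",c,"ang",np.degrees(np.arctan2(d[1],d[0])),"ext",np.percentile(a,[0.5,99.5]),"wid",np.percentile(q,[2,98]))
cv2.imwrite("pics/mask.png",mm*255)
for z in(.106,):
    tip=c+d*np.percentile(a,99.5);print("tip",tip,"pivot",tip-.12*d)
```

```text
rect [[223.0, 187.6], [242.1, 168.1], [246.6, 172.5], [227.5, 191.9]] [[0.573, 0.0973], [0.6232, 0.0493], [0.6119, 0.0379], [0.5619, 0.0859]]
c [0.5918489  0.06801806] ang 135.90560726269652 ext [-0.0349091   0.03328017] wid [-0.00661098  0.00662732]
tip [0.56794727 0.09117582] pivot [0.6541306  0.00767472]
```

Call:
send_rows --deltas '[[[0,0,0.012],[0,0,0],0.01],[[0,0,0.012],[0,0,0],0.01],[[0,0,0.012],[0,0,0],0.01],[[0,0,0.012],[0,0,0],0.01],[[0,0,0.012],[0,0,-0.1],0.01],[[0,0,0.012],[0,0,-0.1],0.01],[[0,0,0.012],[0,0,-0.1],0.01],[[0,0,0],[0,0,-0.1],0.01],[[0,0,0],[0,0,-0.1],0.01],[[0,0,0],[0,0,-0.1],0.01]]'

```text
clock: 7.2
position: [0.3945, 0.3081, 0.0927]
ee_rot: [0.457, 3.108, 0.001]
force: [0.6, -0.8, -3.4]
width: 0.257
```

Call:
send_rows --deltas '[[[0,0,0],[0,0,-0.08],0.01],[[0,0,0],[0,0,-0.08],0.01],[[0.0073,-0.0132,0],[0,0,-0.08],0.01],[[0.0073,-0.0132,0],[0,0,-0.08],0.01],[[0.0073,-0.0132,0],[0,0,-0.08],0.01],[[0.0073,-0.0132,0],[0,0,-0.082],0.01],[[0.0073,-0.0132,0],[0,0,0],0.01],[[0.0073,-0.0132,0],[0,0,0],0.01],[[0.0073,-0.0132,0],[0,0,0],0.01],[[0.0073,-0.0132,0],[0,0,0],0.01]]'

```text
clock: 8.2
position: [0.4531, 0.2021, 0.0926]
ee_rot: [1.179, 2.911, 0.001]
force: [-0.2, 0.2, -2.9]
width: 0.256
```

Run:
```python
from h import *
st()
for n in('top','scene'): cv2.imwrite(f'pics/{n}2.png',get_image(n)[:,:,::-1])
T=cv2.imread('pics/top2.png')[120:220,180:280];S=cv2.imread('pics/scene2.png')[150:250,215:315]
f=lambda x:cv2.resize(x,(400,400),interpolation=cv2.INTER_CUBIC)
cv2.imwrite('pics/crop3.png',cv2.hconcat([f(T),f(S)]))
```

```text
t 8.2 p [0.4531 0.2021 0.0926] xyaw 2.372 tilt [0.0006 0.0005] F [-0.15  0.21 -2.86] M [ 0.07 -0.04  0.05] w 23.5 j [ 0.17  0.58 -0.96  1.98  0.61  0.9  -0.32]
```

View pics/crop3.png

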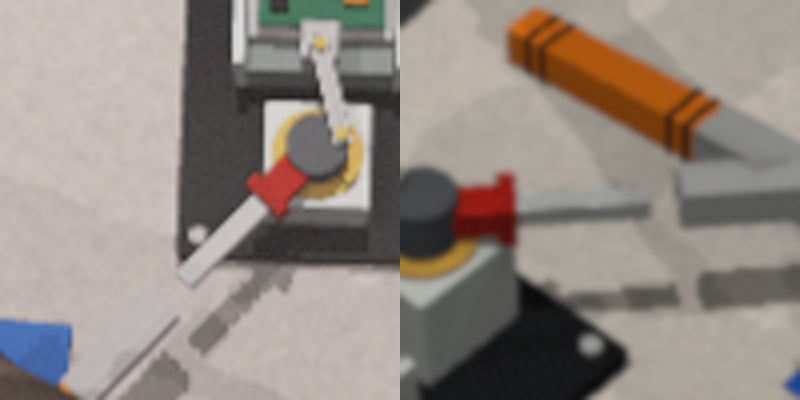

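The crop shows the mouth about 20 mm short of the stub tip, roughly parallel to it. In the top view it looks slightly to one side, so I measure both axes the same way in this picture.

```bash
cat > lat.py <<'E'
from h import *
import sys
def axis(T,seed,z,th,sm=17,vm=140,k=8,x0=170,y0=150):
    # edges: perpendicular profiles of "neutral & bright" score along direction th through seed
    f=cv2.cvtColor(cv2.GaussianBlur(T,(0,0),.6),cv2.COLOR_BGR2HSV)
    up=cv2.resize(f[y0:230,x0:280],None,fx=k,fy=k,interpolation=cv2.INTER_LINEAR)
    m=((up[:,:,1]<sm)&(up[:,:,2]>vm)).astype(np.uint8)
    m=cv2.morphologyEx(m,cv2.MORPH_OPEN,np.ones((17,17)))
    l=cv2.connectedComponents(m)[1]
    i=l[int((seed[1]-y0)*k),int((seed[0]-x0)*k)]; p=np.argwhere(l==i)[:,::-1]
    X=plane("top",(p+.5)/k-.5+[x0,y0],z)[:,:2]
    d=np.array([np.cos(th),np.sin(th)]);n=np.array([-d[1],d[0]])
    a=X@d;q=X@n;lo,hi=np.percentile(a,[.5,99.5])
    bins=np.linspace(lo+.006,hi-.006,9);out=[]
    for b in bins:
        s=q[abs(a-b)<.002]; out.append([b,s.min(),s.max()])
    out=np.array(out);mid=out[:,1:].mean(1);pf=np.polyfit(out[:,0],mid,1)
    print("a",lo.round(4),hi.round(4),"width",(out[:,2]-out[:,1]).round(4),"mid",mid.round(4),"slope deg",np.degrees(pf[0]).round(2))
    return lo,hi,pf
if __name__=="__main__":
    T=cv2.imread(sys.argv[1]); th=np.radians(135.9)
    lo,hi,pf=axis(T,(234,183),.106,th)
    l2,h2,p2=axis(T,(214,204),.112,th)
    print("at tip: stub lat",np.polyval(pf,hi),"bar lat at mouth",np.polyval(p2,l2),"gap",l2-hi)
E
python3 lat.py pics/top2.png
```

```text
a -0.4114 -0.344 width [0.0148 0.0146 0.0145 0.0145 0.0227 0.0268 0.0156 0.0152 0.0165] mid [-0.4604 -0.4605 -0.4605 -0.4606 -0.4649 -0.4663 -0.4608 -0.4603 -0.4608] slope deg -1.05
a -0.3258 -0.2492 width [0.0274 0.0274 0.0283 0.0283 0.0267 0.0267 0.0271 0.0284 0.0259] mid [-0.4584 -0.4586 -0.4582 -0.458  -0.4591 -0.4591 -0.4582 -0.4581 -0.4586] slope deg -0.07
at tip: stub lat -0.462292665943035 bar lat at mouth -0.45842202918527697 gap 0.018248767771056496
```

Run:
```python
from h import *
T=cv2.imread("pics/top2.png");f=cv2.cvtColor(T,cv2.COLOR_BGR2HSV).astype(np.float32)
th=np.radians(135.9);d=np.array([np.cos(th),np.sin(th)]);n=np.array([-d[1],d[0]])
for nm,z,A in(("stub",.106,np.linspace(-.405,-.385,25)),("stub out",.106,np.linspace(-.358,-.348,15)),("bar",.112,np.linspace(-.32,-.27,50))):
    Q=np.arange(-.480,-.436,.001)
    acc=[]
    for q in Q:
        P=[proj("top",[*(a*d+q*n),z]) for a in A];P=np.float32(P)
        acc.append(cv2.remap(f,P[None,:,0],P[None,:,1],cv2.INTER_LINEAR)[0].mean(0)[1:])
    acc=np.array(acc)
    print(nm);print(" ".join(f"{q*1e3:.0f}:{s:.0f}/{v:.0f}" for q,(s,v) in zip(Q,acc)))
```

```text
stub
-480:17/73 -479:16/73 -478:15/72 -477:14/72 -476:16/71 -475:18/71 -474:19/71 -473:18/71 -472:17/71 -471:17/71 -470:16/78 -469:14/104 -468:10/141 -467:8/171 -466:7/189 -465:7/197 -464:8/199 -463:9/200 -462:9/200 -461:9/200 -460:9/201 -459:9/201 -458:9/201 -457:9/199 -456:9/194 -455:10/181 -454:11/162 -453:12/137 -452:13/112 -451:15/92 -450:17/80 -449:18/73 -448:20/71 -447:20/68 -446:20/66 -445:19/63 -444:20/61 -443:21/58 -442:22/56 -441:23/55 -440:26/54 -439:29/54 -438:28/54 -437:25/54
stub out
-480:23/172 -479:23/166 -478:23/159 -477:23/152 -476:23/144 -475:22/136 -474:23/125 -473:23/116 -472:24/108 -471:24/104 -470:23/109 -469:17/128 -468:11/155 -467:7/175 -466:7/186 -465:8/191 -464:8/192 -463:9/192 -462:9/192 -461:9/192 -460:9/192 -459:8/192 -458:8/192 -457:9/188 -456:9/181 -455:11/170 -454:13/159 -453:17/157 -452:20/166 -451:21/177 -450:21/186 -449:21/191 -448:21/193 -447:21/194 -446:21/193 -445:21/193 -444:21/193 -443:21/193 -442:21/193 -441:21/194 -440:22/194 -439:21/194 -438:22/195 -437:22/195Traceback (most recent call last):
  File "<stdin>", line 8, in <module>
  File "h.py", line 16, in proj
    K,r,t=cam(n); q=K@(r@np.asarray(X)+t); return q[:2]/q[2]
          ~~~^^^
  File "h.py", line 5, in cam
    p=camera_params(n); f=192/np.tan(np.radians(p["fov_y"]/2))
ValueError: time passes only in moves, steps and waits
```

```bash
sed -i 's/^def cam(n)/from functools import lru_cache\n@lru_cache(None)\ndef cam(n)/' h.py
cat > prof.py <<'E'
from h import *
import sys
T=cv2.imread(sys.argv[1]);f=cv2.cvtColor(T,cv2.COLOR_BGR2HSV).astype(np.float32)
th=np.radians(135.9);d=np.array([np.cos(th),np.sin(th)]);n=np.array([-d[1],d[0]])
for nm,z,A in(("bar front",.112,np.linspace(-.32,-.30,25)),("bar back",.112,np.linspace(-.285,-.265,25))):
    Q=np.arange(-.480,-.436,.001);acc=[]
    for q in Q:
        P=np.float32([proj("top",[*(a*d+q*n),z]) for a in A])
        acc.append(cv2.remap(f,P[None,:,0],P[None,:,1],cv2.INTER_LINEAR)[0].mean(0)[1:])
    print(nm," ".join(f"{q*1e3:.0f}:{s:.0f}/{v:.0f}" for q,(s,v) in zip(Q,acc)))
E
python3 prof.py pics/top2.png
```

```text
bar front -480:22/194 -479:22/195 -478:22/194 -477:22/194 -476:21/193 -475:21/193 -474:20/193 -473:19/192 -472:16/191 -471:14/190 -470:11/190 -469:10/190 -468:9/190 -467:9/191 -466:9/191 -465:8/191 -464:9/190 -463:8/190 -462:8/189 -461:8/190 -460:9/190 -459:9/191 -458:9/191 -457:9/192 -456:9/191 -455:9/190 -454:9/188 -453:9/187 -452:9/186 -451:9/186 -450:9/186 -449:9/183 -448:9/175 -447:10/161 -446:12/144 -445:16/136 -444:19/142 -443:21/157 -442:22/173 -441:22/182 -440:22/183 -439:22/180 -438:23/175 -437:23/171
bar back -480:22/190 -479:21/191 -478:21/192 -477:21/193 -476:21/193 -475:21/193 -474:20/193 -473:19/192 -472:17/191 -471:15/190 -470:12/189 -469:10/189 -468:9/189 -467:9/189 -466:9/189 -465:9/189 -464:8/188 -463:8/188 -462:8/188 -461:9/188 -460:9/188 -459:9/189 -458:9/189 -457:9/188 -456:9/185 -455:9/182 -454:9/179 -453:9/176 -452:9/173 -451:9/171 -450:9/170 -449:10/168 -448:10/162 -447:11/150 -446:12/136 -445:14/129 -444:17/134 -443:19/151 -442:21/171 -441:21/185 -440:21/191 -439:22/189 -438:22/183 -437:23/172
```

The bar sits about 2.2 mm off towards +n. I shift it (+0.0015, +0.0016) and then creep in.

Call:
send_rows --deltas '[[[0.0005,0.0005,0],[0,0,0],0.01],[[0.0005,0.0005,0],[0,0,0],0.01],[[0.0005,0.0006,0],[0,0,0],0.01],[[0.0015,-0.00145,0],[0,0,0],0.01],[[0.0015,-0.00145,0],[0,0,0],0.01],[[0.0015,-0.00145,0],[0,0,0],0.01],[[0.0015,-0.00145,0],[0,0,0],0.01],[[0.0015,-0.00145,0],[0,0,0],0.01],[[0.0015,-0.00145,0],[0,0,0],0.01],[[0.0015,-0.00145,0],[0,0,0],0.01]]'

```text
clock: 9.3
position: [0.465, 0.1938, 0.0917]
ee_rot: [1.18, 2.912, 0.0]
force: [-0.6, 0.5, -2.8]
width: 0.257
```

Call:
send_rows --deltas '[[[0.0005,-0.00048,0],[0,0,0],0.01],[[0.0005,-0.00048,0],[0,0,0],0.01],[[0.0005,-0.00048,0],[0,0,0],0.01],[[0.0005,-0.00048,0],[0,0,0],0.01],[[0.0005,-0.00048,0],[0,0,0],0.01],[[0.0005,-0.00048,0],[0,0,0],0.01],[[0.0005,-0.00048,0],[0,0,0],0.01],[[0.0005,-0.00048,0],[0,0,0],0.01],[[0.0005,-0.00048,0],[0,0,0],0.01],[[0.0005,-0.00048,0],[0,0,0],0.01]]'

```text
clock: 10.3
position: [0.4699, 0.189, 0.0917]
ee_rot: [1.18, 2.912, -0.0]
force: [0.2, -0.2, -2.0]
width: 0.254
```

```bash
python3 -c "
from h import *
st()
cv2.imwrite('pics/top3.png',get_image('top')[:,:,::-1]);cv2.imwrite('pics/scene3.png',get_image('scene')[:,:,::-1])"; python3 prof.py pics/top3.png | sed 's/-46[0-9][^ ]* //g;s/-45[0-9][^ ]* //g'
```

```text
t 10.3 p [0.4699 0.189  0.0917] xyaw 2.3717 tilt [ 0. -0.] F [ 0.18 -0.16 -2.  ] M [ 0.06 -0.09 -0.03] w 23.4 j [ 0.19  0.6  -0.95  1.96  0.62  0.91 -0.28]
bar front -480:21/196 -479:21/196 -478:21/196 -477:22/195 -476:21/195 -475:20/194 -474:18/193 -473:15/192 -472:12/192 -471:10/192 -470:9/192 -449:11/156 -448:11/141 -447:13/132 -446:17/135 -445:20/148 -444:22/166 -443:22/179 -442:22/183 -441:23/180 -440:24/171 -439:24/160 -438:25/146 -437:26/135
bar back -480:25/169 -479:26/168 -478:26/167 -477:27/164 -476:28/163 -475:27/163 -474:26/163 -473:24/163 -472:22/164 -471:19/164 -470:19/165 -449:36/116 -448:38/108 -447:40/101 -446:41/100 -445:42/105 -444:44/113 -443:44/119 -442:44/122 -441:44/121 -440:45/119 -439:46/115 -438:48/109 -437:50/102
```

Call:
send_rows --deltas '[[[0.0002,0.0002,0.0003],[0,0,0],0.01],[[0.0002,0.0002,0.0003],[0,0,0],0.01],[[0.0007,-0.00068,0],[0,0,0],0.01],[[0.0007,-0.00068,0],[0,0,0],0.01],[[0.0007,-0.00068,0],[0,0,0],0.01],[[0.0007,-0.00068,0],[0,0,0],0.01],[[0.0007,-0.00068,0],[0,0,0],0.01],[[0.0007,-0.00068,0],[0,0,0],0.01],[[0.0007,-0.00068,0],[0,0,0],0.01],[[0.0007,-0.00068,0],[0,0,0],0.01]]'

```text
clock: 11.4
position: [0.4759, 0.184, 0.0923]
ee_rot: [-1.18, -2.912, 0.0]
force: [0.5, 0.4, -2.7]
width: 0.255
```

```bash
python3 -c "
from h import *
st()
for n in('top','scene'): cv2.imwrite(f'pics/{n}4.png',get_image(n)[:,:,::-1])
T=cv2.imread('pics/top4.png')[120:220,180:280];S=cv2.imread('pics/scene4.png')[150:250,215:315]
f=lambda x:cv2.resize(x,(400,400),interpolation=cv2.INTER_CUBIC)
cv2.imwrite('pics/crop4.png',cv2.hconcat([f(T),f(S)]))"
```

```text
t 11.4 p [0.4759 0.184  0.0923] xyaw 2.3717 tilt [-0. -0.] F [ 0.49  0.45 -2.74] M [ 0.13 -0.04  0.01] w 23.4 j [ 0.2   0.6  -0.95  1.95  0.62  0.91 -0.26]
```

View pics/crop4.png

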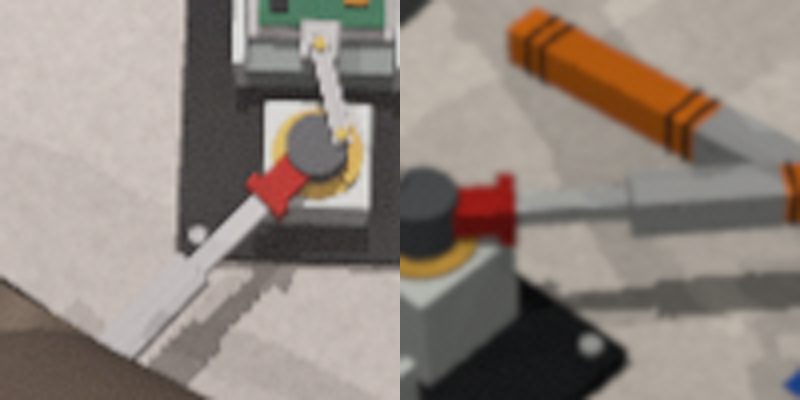

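The stub is about 11 mm inside the mouth with no force. I push on.

Call:
send_rows --deltas '[[[0.0028,-0.0027,0],[0,0,0],0.01],[[0.0028,-0.0027,0],[0,0,0],0.01],[[0.0028,-0.0027,0],[0,0,0],0.01],[[0.0028,-0.0027,0],[0,0,0],0.01],[[0.0028,-0.0027,0],[0,0,0],0.01],[[0.0028,-0.0027,0],[0,0,0],0.01],[[0.0028,-0.0027,0],[0,0,0],0.01],[[0.0028,-0.0027,0],[0,0,0],0.01],[[0.0028,-0.0027,0],[0,0,0],0.01],[[0.0028,-0.0027,0],[0,0,0],0.01]]'

```text
clock: 12.5
position: [0.5041, 0.1568, 0.0923]
ee_rot: [-1.18, -2.912, 0.0]
force: [-0.6, -0.2, -1.9]
width: 0.257
```

```bash
python3 -c "
from h import *
st()"
```

```text
t 12.5 p [0.5041 0.1568 0.0923] xyaw 2.3717 tilt [-0.  0.] F [-0.62 -0.25 -1.93] M [ 0.08 -0.09 -0.06] w 23.6 j [ 0.26  0.62 -0.94  1.91  0.63  0.94 -0.19]
```

Remaining is about 20 mm. First 14 mm, then creep.

Call:
send_rows --deltas '[[[0.001,-0.00097,0],[0,0,0],0.01],[[0.001,-0.00097,0],[0,0,0],0.01],[[0.001,-0.00097,0],[0,0,0],0.01],[[0.001,-0.00097,0],[0,0,0],0.01],[[0.001,-0.00097,0],[0,0,0],0.01],[[0.001,-0.00097,0],[0,0,0],0.01],[[0.001,-0.00097,0],[0,0,0],0.01],[[0.001,-0.00097,0],[0,0,0],0.01],[[0.001,-0.00097,0],[0,0,0],0.01],[[0.001,-0.00097,0],[0,0,0],0.01]]'

```text
clock: 13.5
position: [0.5139, 0.1473, 0.0923]
ee_rot: [1.18, 2.912, 0.0]
force: [-0.2, -0.5, -2.2]
width: 0.26
```

Call:
send_rows --deltas '[[[0.0003,-0.0003,0],[0,0,0],0.01],[[0.0003,-0.0003,0],[0,0,0],0.01],[[0.0003,-0.0003,0],[0,0,0],0.01],[[0.0003,-0.0003,0],[0,0,0],0.01],[[0.0003,-0.0003,0],[0,0,0],0.01],[[0.0003,-0.0003,0],[0,0,0],0.01],[[0.0003,-0.0003,0],[0,0,0],0.01],[[0.0003,-0.0003,0],[0,0,0],0.01],[[0,0,0],[0,0,0],0.01],[[0,0,0],[0,0,0],0.01]]'

```text
clock: 14.5
position: [0.5163, 0.145, 0.0923]
ee_rot: [1.18, 2.912, 0.0]
force: [0.3, -0.4, -2.8]
width: 0.256
```

```bash
python3 -c "
from h import *
st()
for n in('top','scene'): cv2.imwrite(f'pics/{n}5.png',get_image(n)[:,:,::-1])
T=cv2.imread('pics/top5.png')[120:220,180:280];S=cv2.imread('pics/scene5.png')[150:250,215:315]
f=lambda x:cv2.resize(x,(400,400),interpolation=cv2.INTER_CUBIC)
cv2.imwrite('pics/crop5.png',cv2.hconcat([f(T),f(S)]))"
```

```text
t 14.5 p [0.5163 0.145  0.0923] xyaw 2.3716 tilt [0. 0.] F [ 0.32 -0.43 -2.8 ] M [ 0.07 -0.07 -0.04] w 23.5 j [ 0.28  0.64 -0.94  1.89  0.63  0.95 -0.15]
```

View pics/crop5.png

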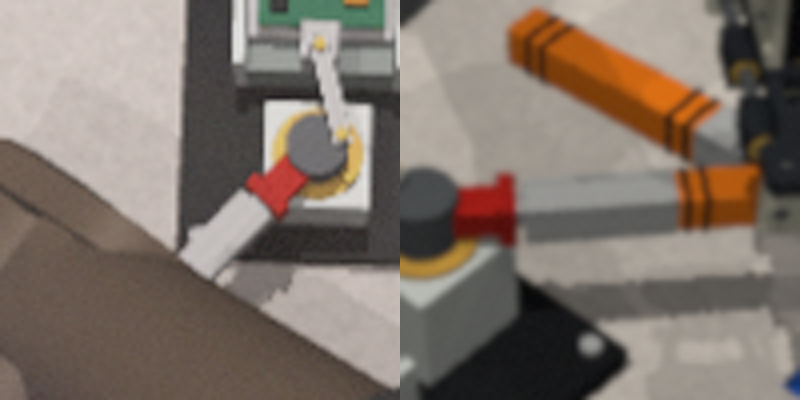

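Call:
send_rows --deltas '[[[0.0003,-0.0003,0],[0,0,0],0.01],[[0.0003,-0.0003,0],[0,0,0],0.01],[[0.0003,-0.0003,0],[0,0,0],0.01],[[0.0003,-0.0003,0],[0,0,0],0.01],[[0.0003,-0.0003,0],[0,0,0],0.01],[[0.0003,-0.0003,0],[0,0,0],0.01],[[0.0002,-0.0002,0],[0,0,0],0.01],[[0,0,0],[0,0,0],0.01],[[0,0,0],[0,0,0],0.01],[[0,0,0],[0,0,0],0.01]]'

```text
clock: 15.6
position: [0.5183, 0.143, 0.0923]
ee_rot: [1.18, 2.912, 0.0]
force: [0.6, 0.3, -2.9]
width: 0.255
```

```bash
python3 -c "
from h import *
st()"
```

```text
t 15.6 p [0.5183 0.143  0.0923] xyaw 2.3718 tilt [0. 0.] F [ 0.63  0.26 -2.88] M [ 0.1  -0.1  -0.01] w 23.4 j [ 0.28  0.64 -0.94  1.88  0.63  0.95 -0.15]
```

Call:
send_rows --deltas '[[[0.0003,-0.0003,0],[0,0,0],0.01],[[0.0003,-0.0003,0],[0,0,0],0.01],[[0.0003,-0.0003,0],[0,0,0],0.01],[[0.0003,-0.0003,0],[0,0,0],0.01],[[0.0003,-0.0003,0],[0,0,0],0.01],[[0.0002,-0.0002,0],[0,0,0],0.01],[[0,0,0],[0,0,0],0.01],[[0,0,0],[0,0,0],0.01],[[0,0,0],[0,0,0],0.01],[[0,0,0],[0,0,0],0.01]]'

```text
clock: 16.6
position: [0.5188, 0.1425, 0.0923]
ee_rot: [-1.177, -2.911, -0.001]
force: [-5.2, 4.9, -1.0]
width: 0.258
```

```bash
python3 -c "
from h import *
st()"
```

```text
t 16.6 p [0.5188 0.1425 0.0923] xyaw 2.3731 tilt [-0.0014  0.0013] F [-5.16  4.89 -0.95] M [ 1.    0.92 -0.08] w 23.6 j [ 0.28  0.64 -0.94  1.88  0.63  0.95 -0.15]
```

The bar is home against the collar (7 N axial, a 0.5 mm advance for a 1.7 mm command). Next I compute the swing arc about the pivot, with the axial push eased by about 1.5 mm.

```bash
cat > arc.py <<'E'
import numpy as np,sys
p0,R,st,n=[float(x) for x in sys.argv[1:5]]
rows=[]
for i in range(int(n)):
    a,b=p0+st*i,p0+st*(i+1)
    print(i,np.round(R*(np.cos(b)-np.cos(a)),4),np.round(R*(np.sin(b)-np.sin(a)),4))
E
python3 arc.py 2.373 0.190 0.04 34
```

```text
0 -0.0052 -0.0056
1 -0.0049 -0.0058
2 -0.0047 -0.006
3 -0.0045 -0.0061
4 -0.0042 -0.0063
5 -0.004 -0.0065
6 -0.0037 -0.0066
7 -0.0034 -0.0068
8 -0.0032 -0.0069
9 -0.0029 -0.007
10 -0.0026 -0.0071
11 -0.0023 -0.0072
12 -0.002 -0.0073
13 -0.0017 -0.0074
14 -0.0014 -0.0075
15 -0.0011 -0.0075
16 -0.0008 -0.0076
17 -0.0005 -0.0076
18 -0.0002 -0.0076
19 0.0001 -0.0076
20 0.0004 -0.0076
21 0.0007 -0.0076
22 0.001 -0.0075
23 0.0013 -0.0075
24 0.0016 -0.0074
25 0.0019 -0.0074
26 0.0022 -0.0073
27 0.0025 -0.0072
28 0.0028 -0.0071
29 0.003 -0.007
30 0.0033 -0.0068
31 0.0036 -0.0067
32 0.0039 -0.0066
33 0.0041 -0.0064
```

Call:
send_rows --deltas '[[[-0.0011,0.001,0],[0,0,0],0.01],[[-0.0052,-0.0056,0],[0,0,0.04],0.01],[[-0.0049,-0.0058,0],[0,0,0.04],0.01],[[-0.0047,-0.006,0],[0,0,0.04],0.01],[[-0.0045,-0.0061,0],[0,0,0.04],0.01],[[-0.0042,-0.0063,0],[0,0,0.04],0.01],[[-0.004,-0.0065,0],[0,0,0.04],0.01],[[-0.0037,-0.0066,0],[0,0,0.04],0.01],[[-0.0034,-0.0068,0],[0,0,0.04],0.01],[[-0.0032,-0.0069,0],[0,0,0.04],0.01]]'

```text
clock: 17.6
position: [0.4806, 0.0865, 0.0925]
ee_rot: [-0.635, -3.076, -0.002]
force: [-2.8, 6.0, -2.7]
width: 0.255
```

```bash
python3 -c "
from h import *
st()"
```

```text
t 17.6 p [0.4806 0.0865 0.0925] xyaw 2.7342 tilt [-0.0001  0.0016] F [-2.85  6.03 -2.67] M [ 1.2   0.54 -0.06] w 23.4 j [ 0.47  0.62 -1.06  2.    0.68  0.93  0.22]
```

Call:
send_rows --deltas '[[[-0.0037,-0.0067,0],[0,0,0.04],0.01],[[-0.0026,-0.0071,0],[0,0,0.04],0.01],[[-0.0023,-0.0072,0],[0,0,0.04],0.01],[[-0.002,-0.0073,0],[0,0,0.04],0.01],[[-0.0017,-0.0074,0],[0,0,0.04],0.01],[[-0.0014,-0.0075,0],[0,0,0.04],0.01],[[-0.0011,-0.0075,0],[0,0,0.04],0.01],[[-0.0008,-0.0076,0],[0,0,0.04],0.01],[[-0.0005,-0.0076,0],[0,0,0.04],0.01],[[-0.0002,-0.0076,0],[0,0,0.04],0.01]]'

```text
clock: 18.6
position: [0.4639, 0.0125, 0.0923]
ee_rot: [-0.012, -3.14, -0.001]
force: [-4.5, 4.9, -3.0]
width: 0.258
```

```bash
python3 -c "
from h import *
st()"
```

```text
t 18.6 p [0.4639 0.0125 0.0923] xyaw 3.1337 tilt [-0.0011  0.0007] F [-4.53  4.89 -3.  ] M [ 1.09  0.83 -0.15] w 23.7 j [ 0.7   0.65 -1.17  2.05  0.74  0.96  0.69]
```

Call:
send_rows --deltas '[[[-0.0006,-0.0057,0],[0,0,0.03],0.01],[[0.0002,-0.0057,0],[0,0,0.03],0.01],[[0.0004,-0.0057,0],[0,0,0.03],0.01],[[0.0006,-0.0057,0],[0,0,0.03],0.01],[[0.0007,-0.0057,0],[0,0,0.03],0.01],[[0.0009,-0.0056,0],[0,0,0.03],0.01],[[0.0011,-0.0056,0],[0,0,0.03],0.01],[[0.0012,-0.0056,0],[0,0,0.03],0.01],[[0.0014,-0.0055,0],[0,0,0.03],0.01],[[0.0016,-0.0055,0],[0,0,0.03],0.01]]'

```text
clock: 19.6
position: [0.4714, -0.0445, 0.0921]
ee_rot: [0.456, -3.107, 0.0]
force: [-4.6, 1.8, -0.7]
width: 0.255
```

```bash
python3 -c "
from h import *
st()"; python3 arc.py 3.433 .19 .025 14
```

```text
t 19.6 p [ 0.4714 -0.0445  0.0921] xyaw -2.8503 tilt [-0.0017 -0.0005] F [-4.63  1.76 -0.7 ] M [ 0.58  0.76 -0.05] w 23.4 j [ 0.83  0.69 -1.21  2.02  0.78  1.    1.08]
0 0.0014 -0.0045
1 0.0015 -0.0045
2 0.0016 -0.0045
3 0.0018 -0.0044
4 0.0019 -0.0044
5 0.002 -0.0043
6 0.0021 -0.0043
7 0.0022 -0.0042
8 0.0023 -0.0042
9 0.0024 -0.0041
10 0.0025 -0.004
11 0.0026 -0.004
12 0.0027 -0.0039
13 0.0028 -0.0038
```

Call:
send_rows --deltas '[[[0.001,-0.0046,0],[0,0,0.025],0.01],[[0.0015,-0.0045,0],[0,0,0.025],0.01],[[0.0016,-0.0045,0],[0,0,0.025],0.01],[[0.0018,-0.0044,0],[0,0,0.025],0.01],[[0.0019,-0.0044,0],[0,0,0.025],0.01],[[0.002,-0.0043,0],[0,0,0.025],0.01],[[0.0021,-0.0043,0],[0,0,0.025],0.01],[[0.0022,-0.0042,0],[0,0,0.025],0.01],[[0.0023,-0.0042,0],[0,0,0.025],0.01],[[0.0024,-0.0041,0],[0,0,0.025],0.01]]'

```text
clock: 20.6
position: [0.4904, -0.0887, 0.0921]
ee_rot: [0.838, -3.026, 0.002]
force: [-3.1, 0.2, -1.1]
width: 0.255
```

```bash
python3 -c "
from h import *
st()"; python3 arc.py 3.683 .19 .012 30
```

```text
t 20.6 p [ 0.4904 -0.0887  0.0921] xyaw -2.6011 tilt [-0.0015 -0.0015] F [-3.14  0.15 -1.1 ] M [0.1  0.57 0.07] w 23.4 j [ 0.9   0.73 -1.22  1.97  0.81  1.05  1.41]
0 0.0012 -0.0019
1 0.0012 -0.0019
2 0.0012 -0.0019
3 0.0013 -0.0019
4 0.0013 -0.0019
5 0.0013 -0.0019
6 0.0013 -0.0019
7 0.0013 -0.0018
8 0.0014 -0.0018
9 0.0014 -0.0018
10 0.0014 -0.0018
11 0.0014 -0.0018
12 0.0015 -0.0018
13 0.0015 -0.0017
14 0.0015 -0.0017
15 0.0015 -0.0017
16 0.0015 -0.0017
17 0.0016 -0.0017
18 0.0016 -0.0016
19 0.0016 -0.0016
20 0.0016 -0.0016
21 0.0016 -0.0016
22 0.0017 -0.0016
23 0.0017 -0.0015
24 0.0017 -0.0015
25 0.0017 -0.0015
26 0.0017 -0.0015
27 0.0017 -0.0015
28 0.0018 -0.0014
29 0.0018 -0.0014
```

Call:
send_rows --deltas '[[[0.0005,-0.0023,0],[0,0,0.012],0.01],[[0.0012,-0.0019,0],[0,0,0.012],0.01],[[0.0012,-0.0019,0],[0,0,0.012],0.01],[[0.0013,-0.0019,0],[0,0,0.012],0.01],[[0.0013,-0.0019,0],[0,0,0.012],0.01],[[0.0013,-0.0019,0],[0,0,0.012],0.01],[[0.0013,-0.0019,0],[0,0,0.012],0.01],[[0.0013,-0.0018,0],[0,0,0.012],0.01],[[0,0,0],[0,0,0],0.01],[[0,0,0],[0,0,0],0.01]]'

```text
clock: 21.6
position: [0.5006, -0.1036, 0.0923]
ee_rot: [0.981, -2.985, 0.001]
force: [-0.5, -4.2, -3.3]
width: 0.253
```

```bash
cat >> h.py <<'E'
def sw():
    o=st();r=R.from_rotvec(o["ee_rot"]).as_matrix();p=np.arctan2(r[1,0],r[0,0]);F=o["force"][:2]
    print("q~",round(p%(2*np.pi)-2.377,3),"axial out",round(F@[np.cos(p),np.sin(p)],2),"tang",round(F@[-np.sin(p),np.cos(p)],2),"Mz",o["ft_torque"][2].round(3))
E
python3 -c "
from h import *
sw()
for n in('top','scene'): cv2.imwrite(f'pics/{n}6.png',get_image(n)[:,:,::-1])
T=cv2.imread('pics/top6.png')[110:210,205:305];S=cv2.imread('pics/scene6.png')[150:250,175:275]
f=lambda x:cv2.resize(x,(400,400),interpolation=cv2.INTER_CUBIC)
cv2.imwrite('pics/crop6.png',cv2.hconcat([f(T),f(S)]))"
```

```text
t 21.6 p [ 0.5006 -0.1036  0.0923] xyaw -2.5066 tilt [ 0.0001 -0.0004] F [-0.54 -4.2  -3.34] M [-0.93  0.25 -0.43] w 23.2 j [ 0.91  0.76 -1.22  1.94  0.83  1.07  1.53]
q~ 1.4 axial out 2.93 tang 3.06 Mz -0.426
```

View pics/crop6.png

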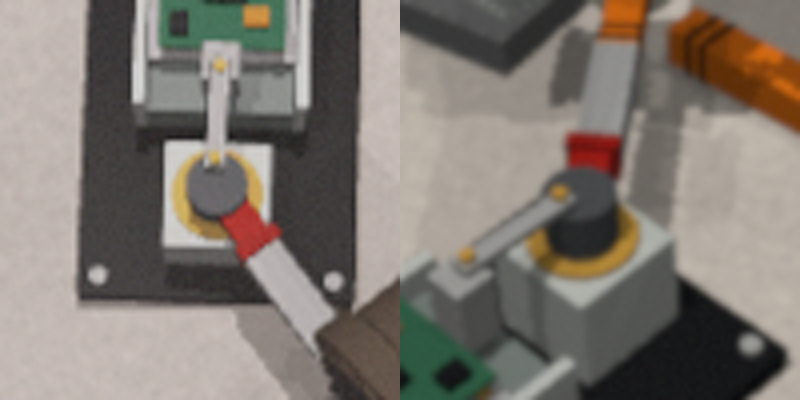

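The crop shows the linkage in line, the bar still up to the red collar, and the handle past its dead point and pulling forward (tangential +3 N). The play gives a free zone, so another 0.06 rad is safe.

Call:
send_rows --deltas '[[[0.0011,-0.0015,0],[0,0,0.01],0.01],[[0.0011,-0.0015,0],[0,0,0.01],0.01],[[0.0012,-0.0015,0],[0,0,0.01],0.01],[[0.0012,-0.0015,0],[0,0,0.01],0.01],[[0.0012,-0.0015,0],[0,0,0.01],0.01],[[0.0012,-0.0015,0],[0,0,0.01],0.01],[[0,0,0],[0,0,0],0.01],[[0,0,0],[0,0,0],0.01],[[0,0,0],[0,0,0],0.01],[[0,0,0],[0,0,0],0.01]]'

```text
clock: 22.7
position: [0.508, -0.113, 0.0924]
ee_rot: [-1.07, 2.953, -0.002]
force: [0.0, -6.6, -4.0]
width: 0.257
```

```bash
python3 -c "
from h import *
sw()"
```

```text
t 22.7 p [ 0.508  -0.113   0.0924] xyaw -2.4462 tilt [ 0.0008 -0.0008] F [ 0.04 -6.58 -3.95] M [-1.35 -0.09 -0.55] w 23.6 j [ 0.92  0.77 -1.23  1.92  0.83  1.09  1.61]
q~ 1.46 axial out 4.18 tang 5.07 Mz -0.551
```

Call:
send_rows --deltas '[[[0.0008,-0.0018,0],[0,0,0.01],0.01],[[0.0012,-0.0015,0],[0,0,0.01],0.01],[[0.0012,-0.0014,0],[0,0,0.01],0.01],[[0.0013,-0.0014,0],[0,0,0.01],0.01],[[0.0013,-0.0014,0],[0,0,0.01],0.01],[[0.0013,-0.0014,0],[0,0,0.01],0.01],[[0,0,0],[0,0,0],0.01],[[0,0,0],[0,0,0],0.01],[[0,0,0],[0,0,0],0.01],[[0,0,0],[0,0,0],0.01]]'

```text
clock: 23.7
position: [0.5153, -0.1213, 0.0925]
ee_rot: [-1.159, 2.919, -0.001]
force: [3.3, -5.2, -4.0]
width: 0.256
```

```bash
python3 -c "
from h import *
sw()"
```

```text
t 23.7 p [ 0.5153 -0.1213  0.0925] xyaw -2.3855 tilt [ 0.0012 -0.0001] F [ 3.26 -5.24 -3.96] M [-1.14 -0.74 -0.65] w 23.5 j [ 0.93  0.78 -1.23  1.9   0.84  1.1   1.68]
q~ 1.521 axial out 1.22 tang 6.05 Mz -0.649
```

Call:
send_rows --deltas '[[[0.0013,-0.0014,0],[0,0,0.01],0.01],[[0.0013,-0.0014,0],[0,0,0.01],0.01],[[0.0013,-0.0013,0],[0,0,0.01],0.01],[[0.0014,-0.0013,0],[0,0,0.01],0.01],[[0.0014,-0.0013,0],[0,0,0.01],0.01],[[0.0014,-0.0013,0],[0,0,0.01],0.01],[[0,0,0],[0,0,0],0.01],[[0,0,0],[0,0,0],0.01],[[0,0,0],[0,0,0],0.01],[[0,0,0],[0,0,0],0.01]]'

```text
clock: 24.7
position: [0.5226, -0.129, 0.0924]
ee_rot: [1.247, -2.884, 0.0]
force: [1.2, -4.7, -3.2]
width: 0.258
```

```bash
python3 -c "
from h import *
sw()"
```

```text
t 24.7 p [ 0.5226 -0.129   0.0924] xyaw -2.3255 tilt [-0.     -0.0001] F [ 1.23 -4.74 -3.22] M [-0.96 -0.16 -0.55] w 23.7 j [ 0.93  0.8  -1.23  1.87  0.85  1.12  1.76]
q~ 1.581 axial out 2.61 tang 4.15 Mz -0.552
```

Call:
send_rows --deltas '[[[0.0014,-0.0013,0],[0,0,0.01],0.01],[[0.0014,-0.0013,0],[0,0,0.01],0.01],[[0.0014,-0.0012,0],[0,0,0.01],0.01],[[0,0,0],[0,0,0],0.01],[[0,0,0],[0,0,0],0.01],[[0,0,0],[0,0,0],0.01],[[0,0,0],[0,0,0],0.01],[[0,0,0],[0,0,0],0.01],[[0,0,0],[0,0,0],0.01],[[0,0,0],[0,0,0],0.01]]'

```text
clock: 25.7
position: [0.5251, -0.1315, 0.092]
ee_rot: [1.291, -2.861, -0.004]
force: [-7.7, 0.0, -0.1]
width: 0.256
```

```bash
python3 -c "
from h import *
sw()"
```

```text
t 25.7 p [ 0.5251 -0.1315  0.092 ] xyaw -2.2938 tilt [-0.0033  0.0015] F [-7.71  0.02 -0.15] M [ 0.21  1.41 -0.69] w 23.5 j [ 0.93  0.81 -1.23  1.86  0.85  1.13  1.8 ]
q~ 1.612 axial out 5.09 tang -5.79 Mz -0.69
```

The tangential force has turned to resistance (−5.8 N), so the handle is on its stop at q≈1.6. I lean in gently.

Call:
send_rows --deltas '[[[-0.0003,-0.0003,0],[0,0,0],0.01],[[-0.0002,-0.0003,0],[0,0,0],0.01],[[0.0004,-0.0003,0],[0,0,0],0.01],[[0.0004,-0.0003,0],[0,0,0],0.01],[[0.0004,-0.0004,0],[0,0,0],0.01],[[0,0,0],[0,0,0],0.01],[[0,0,0],[0,0,0],0.01],[[0,0,0],[0,0,0],0.01],[[0,0,0],[0,0,0],0.01],[[0,0,0],[0,0,0],0.01]]'

```text
clock: 26.7
position: [0.5253, -0.1317, 0.092]
ee_rot: [1.293, -2.861, -0.007]
force: [-9.2, 4.2, 0.2]
width: 0.258
```

```bash
python3 -c "
from h import *
sw()"
```

```text
t 26.7 p [ 0.5253 -0.1317  0.092 ] xyaw -2.2926 tilt [-0.0041  0.0033] F [-9.16  4.17  0.23] M [ 1.09  1.89 -0.62] w 23.7 j [ 0.93  0.81 -1.23  1.86  0.85  1.13  1.8 ]
q~ 1.614 axial out 2.92 tang -9.63 Mz -0.616
```

Call:
send_rows --deltas '[[[0.0004,-0.0003,0],[0,0,0],0.01],[[0.0004,-0.0004,0],[0,0,0],0.01],[[0.0004,-0.0003,0],[0,0,0],0.01],[[0.0004,-0.0004,0],[0,0,0],0.01],[[0,0,0],[0,0,0],0.01],[[0,0,0],[0,0,0],0.01],[[0,0,0],[0,0,0],0.01],[[0,0,0],[0,0,0],0.01],[[0,0,0],[0,0,0],0.01],[[0,0,0],[0,0,0],0.01]]'

```text
clock: 27.7
position: [0.5255, -0.1319, 0.0918]
ee_rot: [1.294, -2.858, -0.01]
force: [-14.8, 7.6, 2.7]
width: 0.256
```

```bash
python3 -c "
from h import *
sw()"
```

```text
t 27.7 p [ 0.5255 -0.1319  0.0918] xyaw -2.2913 tilt [-0.0064  0.0044] F [-14.8    7.59   2.7 ] M [ 1.92  2.98 -0.61] w 23.5 j [ 0.93  0.81 -1.23  1.86  0.85  1.13  1.8 ]
q~ 1.615 axial out 4.06 tang -16.13 Mz -0.605
```

About 16 N. I hold for a second.

Call:
send_rows --deltas '[[[0,0,0],[0,0,0],0.01],[[0,0,0],[0,0,0],0.01],[[0,0,0],[0,0,0],0.01],[[0,0,0],[0,0,0],0.01],[[0,0,0],[0,0,0],0.01],[[0,0,0],[0,0,0],0.01],[[0,0,0],[0,0,0],0.01],[[0,0,0],[0,0,0],0.01],[[0,0,0],[0,0,0],0.01],[[0,0,0],[0,0,0],0.01]]'

```text
clock: 28.7
position: [0.5255, -0.1319, 0.0918]
ee_rot: [1.294, -2.858, -0.011]
force: [-14.8, 6.8, 3.1]
width: 0.26
```

```bash
python3 -c "
from h import *
sw()"
```

```text
t 28.7 p [ 0.5255 -0.1319  0.0918] xyaw -2.2912 tilt [-0.0065  0.0044] F [-14.79   6.82   3.07] M [ 1.86  3.03 -0.54] w 23.9 j [ 0.93  0.81 -1.23  1.86  0.85  1.13  1.8 ]
q~ 1.615 axial out 4.63 tang -15.61 Mz -0.538
```

Call:
send_rows --deltas '[[[-0.0006,0.0005,0],[0,0,0],0.01],[[-0.0006,0.0005,0],[0,0,0],0.01],[[-0.0006,0.0005,0],[0,0,0],0.01],[[-0.0006,0.0005,0],[0,0,0],0.01],[[-0.0006,0.0005,0],[0,0,0],0.01],[[-0.0006,0.0005,0],[0,0,0],0.01],[[0,0,0],[0,0,0],0.01],[[0,0,0],[0,0,0],0.01],[[0,0,0],[0,0,0],0.01],[[0,0,0],[0,0,0],0.01]]'

```text
clock: 29.7
position: [0.5252, -0.1316, 0.0922]
ee_rot: [-1.291, 2.864, 0.003]
force: [-3.3, 3.6, -3.1]
width: 0.257
```

```bash
python3 -c "
from h import *
sw()
for n in('top','scene'): cv2.imwrite(f'pics/{n}7.png',get_image(n)[:,:,::-1])
T=cv2.imread('pics/top7.png')[110:210,205:305];S=cv2.imread('pics/scene7.png')[140:240,150:250]
f=lambda x:cv2.resize(x,(400,400),interpolation=cv2.INTER_CUBIC)
cv2.imwrite('pics/crop7.png',cv2.hconcat([f(T),f(S)]))"
```

```text
t 29.7 p [ 0.5252 -0.1316  0.0922] xyaw -2.2943 tilt [-0.0007  0.0018] F [-3.32  3.64 -3.09] M [ 0.96  0.92 -0.64] w 23.6 j [ 0.93  0.81 -1.23  1.86  0.85  1.12  1.8 ]
q~ 1.612 axial out -0.53 tang -4.9 Mz -0.636
```

View pics/crop7.png

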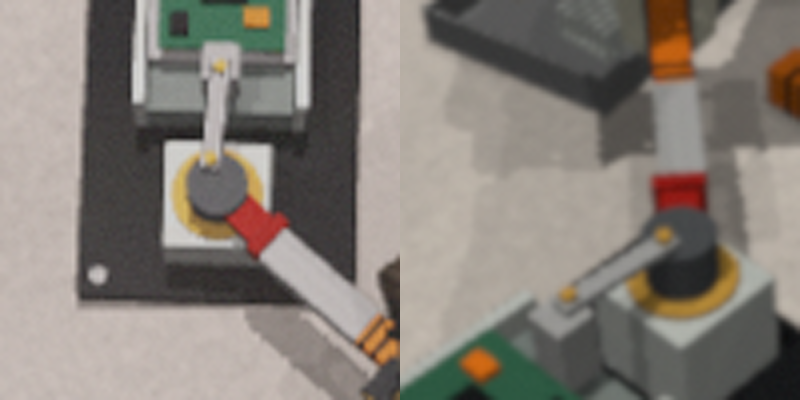

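Call:
send_rows --deltas '[[[-0.0004,0.0003,0],[0,0,-0.004],0.01],[[-0.0004,0.0003,0],[0,0,-0.004],0.01],[[-0.0003,0.0004,0],[0,0,-0.004],0.01],[[0,0,0],[0,0,-0.004],0.01],[[0,0,0],[0,0,-0.004],0.01],[[0,0,0],[0,0,0],0.01],[[0,0,0],[0,0,0],0.01],[[0,0,0],[0,0,0],0.01],[[0,0,0],[0,0,0],0.01],[[0,0,0],[0,0,0],0.01]]'

```text
clock: 30.8
position: [0.5246, -0.1314, 0.0925]
ee_rot: [-1.262, 2.876, 0.0]
force: [-1.4, 5.2, -4.4]
width: 0.255
```

```bash
python3 -c "
from h import *
sw()"
```

```text
t 30.8 p [ 0.5246 -0.1314  0.0925] xyaw -2.3146 tilt [0.0004 0.0005] F [-1.38  5.19 -4.42] M [1.17 0.29 0.18] w 23.4 j [ 0.93  0.8  -1.23  1.87  0.85  1.12  1.78]
q~ 1.592 axial out -2.88 tang -4.53 Mz 0.185
```

Call:
send_rows --deltas '[[[-0.0005,0.0004,0],[0,0,0.004],0.01],[[-0.0005,0.0005,0],[0,0,0],0.01],[[0,0,0],[0,0,0],0.01],[[0,0,0],[0,0,0],0.01],[[-0.001,-0.0011,0],[0,0,0],0.01],[[-0.001,-0.0011,0],[0,0,0],0.01],[[-0.001,-0.0011,0],[0,0,0],0.01],[[-0.001,-0.0011,0],[0,0,0],0.01],[[-0.001,-0.0011,0],[0,0,0],0.01],[[-0.001,-0.0011,0],[0,0,0],0.01]]'

```text
clock: 31.8
position: [0.5175, -0.1377, 0.0924]
ee_rot: [-1.267, 2.875, -0.0]
force: [1.9, -0.8, -3.2]
width: 0.258
```

```bash
python3 -c "
from h import *
sw()"
```

```text
t 31.8 p [ 0.5175 -0.1377  0.0924] xyaw -2.3116 tilt [0.0001 0.    ] F [ 1.86 -0.83 -3.18] M [-0.01 -0.35 -0.16] w 23.7 j [ 0.95  0.79 -1.23  1.88  0.85  1.11  1.79]
q~ 1.595 axial out -0.64 tang 1.94 Mz -0.162
```

Call:
send_rows --deltas '[[[-0.0018,-0.0024,0],[0,0,0],0.01],[[-0.002,-0.0022,0],[0,0,0],0.01],[[-0.002,-0.0022,0],[0,0,0],0.01],[[-0.002,-0.0022,0],[0,0,0],0.01],[[-0.002,-0.0022,0],[0,0,0],0.01],[[-0.002,-0.0022,0],[0,0,0],0.01],[[-0.002,-0.0022,0],[0,0,0],0.01],[[-0.002,-0.0022,0],[0,0,0],0.01],[[-0.002,-0.0022,0],[0,0,0],0.01],[[-0.002,-0.0022,0],[0,0,0],0.01]]'

```text
clock: 32.8
position: [0.4975, -0.1599, 0.0923]
ee_rot: [1.267, -2.875, -0.0]
force: [-0.3, -1.0, -2.7]
width: 0.257
```

```bash
python3 -c "
from h import *
sw()"
```

```text
t 32.8 p [ 0.4975 -0.1599  0.0923] xyaw -2.3114 tilt [-0.  0.] F [-0.35 -1.01 -2.73] M [ 0.1  -0.03  0.01] w 23.6 j [ 1.01  0.78 -1.23  1.91  0.84  1.09  1.84]
q~ 1.595 axial out 0.98 tang 0.42 Mz 0.014
```

Call:
send_rows --deltas '[[[-0.0034,-0.0037,0],[0,0,0],0.01],[[-0.0034,-0.0037,0],[0,0,0],0.01],[[-0.0034,-0.0037,0],[0,0,0],0.01],[[-0.0034,-0.0037,0],[0,0,0],0.01],[[-0.0034,-0.0037,0],[0,0,0],0.01],[[-0.0034,-0.0037,0],[0,0,0],0.01],[[-0.0034,-0.0037,0],[0,0,0],0.01],[[-0.0034,-0.0037,0],[0,0,0],0.01],[[-0.0034,-0.0037,0],[0,0,0],0.01],[[-0.0034,-0.0037,0],[0,0,0],0.01]]'

```text
clock: 33.8
position: [0.4634, -0.197, 0.0923]
ee_rot: [1.267, -2.875, -0.0]
force: [0.5, 0.4, -2.7]
width: 0.263
```

Call:
send_rows --deltas '[[[0,0,0.02],[0,0,0],0.01],[[0,0,0.02],[0,0,0],0.01],[[0,0,0.02],[0,0,0],0.01],[[0,0.03,0],[0,0,-0.05],0.01],[[0,0.03,0],[0,0,-0.05],0.01],[[0,0.03,0],[0,0,-0.05],0.01],[[0,0.03,0],[0,0,-0.05],0.01],[[0,0.03,0],[0,0,-0.05],0.01],[[0,0.03,0],[0,0,-0.05],0.01],[[0,0.03,0],[0,0,-0.05],0.01]]'

```text
clock: 34.8
position: [0.4634, 0.0143, 0.1524]
ee_rot: [-0.744, 3.052, -0.0]
force: [0.4, 0.9, -3.2]
width: 0.256
```

```bash
python3 -c "
from h import *
sw()"
```

```text
t 34.8 p [0.4634 0.0143 0.1524] xyaw -2.6634 tilt [ 0.0001 -0.    ] F [ 0.41  0.93 -3.25] M [ 0.12 -0.13 -0.03] w 23.5 j [ 0.72  0.51 -1.16  1.99  0.56  1.01  1.34]
q~ 1.243 axial out -0.79 tang -0.64 Mz -0.032
```

Call:
send_rows --deltas '[[[-0.0069,0.0294,0],[0,0,-0.016],0.01],[[-0.0069,0.0294,0],[0,0,-0.016],0.01],[[-0.0069,0.0294,0],[0,0,-0.016],0.01],[[-0.0069,0.0294,0],[0,0,-0.016],0.01],[[-0.0069,0.0294,0],[0,0,-0.016],0.01],[[-0.0069,0.0294,0],[0,0,-0.016],0.01],[[-0.0069,0.0294,0],[0,0,-0.016],0.01],[[-0.0069,0.0294,0],[0,0,-0.016],0.01],[[-0.0069,0.0294,0],[0,0,-0.016],0.01],[[-0.0069,0.0294,0],[0,0,-0.016],0.01]]'

```text
clock: 35.8
position: [0.3941, 0.3083, 0.1523]
ee_rot: [0.5, -3.102, -0.0]
force: [-0.2, -0.9, -2.5]
width: 0.255
```

Call:
send_rows --deltas '[[[0,0,-0.016],[0,0,0],0.01],[[0,0,-0.016],[0,0,0],0.01],[[0,0,-0.016],[0,0,0],0.01],[[0,0,-0.016],[0,0,0],0.01],[[0,0,-0.016],[0,0,0],0.01],[[0,0,-0.016],[0,0,0],0.01],[[0,0,-0.016],[0,0,0],0.01],[[0,0,-0.016],[0,0,0],0.01],[[0,0,-0.004],[0,0,0],0.01],[[0,0,-0.004],[0,0,0],0.01]]'

```text
clock: 36.8
position: [0.3945, 0.3073, 0.0158]
ee_rot: [0.501, -3.101, 0.0]
force: [-0.2, -0.2, -3.0]
width: 0.262
```

Call:
send_rows --deltas '[[[0,0,-0.001],[0,0,0],0.01],[[0,0,-0.001],[0,0,0],0.01],[[0,0,-0.001],[0,0,0],0.01],[[0,0,-0.001],[0,0,0],0.01],[[0,0,-0.001],[0,0,0],0.01],[[0,0,-0.001],[0,0,0],0.01],[[0,0,-0.001],[0,0,0],0.01],[[0,0,0],[0,0,0],0.01],[[0,0,0],[0,0,0],0.01],[[0,0,0],[0,0,0],0.01]]'

```text
clock: 37.8
position: [0.3947, 0.3073, 0.0094]
ee_rot: [-0.501, 3.101, 0.0]
force: [-0.7, -0.8, -3.7]
width: 0.257
```

```bash
python3 -c "
from h import *
sw()"
```

```text
t 37.8 p [0.3947 0.3073 0.0094] xyaw -2.8214 tilt [0.     0.0001] F [-0.66 -0.79 -3.65] M [ 0.1  -0.1  -0.03] w 23.6 j [-0.16  0.71 -0.86  2.04  0.79  0.76  0.39]
q~ 1.085 axial out 0.88 tang 0.55 Mz -0.029
```

Still hanging by about 1.5 mm (−3.7 N is its weight). Ease down to contact.

Call:
send_rows --deltas '[[[0,0,-0.0004],[0,0,0],0.01],[[0,0,-0.0004],[0,0,0],0.01],[[0,0,-0.0004],[0,0,0],0.01],[[0,0,-0.0004],[0,0,0],0.01],[[0,0,-0.0004],[0,0,0],0.01],[[0,0,0],[0,0,0],0.01],[[0,0,0],[0,0,0],0.01],[[0,0,0],[0,0,0],0.01],[[0,0,0],[0,0,0],0.01],[[0,0,0],[0,0,0],0.01]]'

```text
clock: 38.8
position: [0.3947, 0.3073, 0.0078]
ee_rot: [-0.501, 3.101, -0.0]
force: [-1.6, -2.2, 6.2]
width: 0.256
```

```bash
python3 -c "
from h import *
sw()"
```

```text
t 38.8 p [0.3947 0.3073 0.0078] xyaw -2.8214 tilt [ 0.0005 -0.0001] F [-1.62 -2.2   6.19] M [-0.31  0.12  0.  ] w 23.5 j [-0.16  0.71 -0.85  2.04  0.79  0.76  0.39]
q~ 1.085 axial out 2.23 tang 1.57 Mz 0.003
```

On the mat. Open, then rise.

Call:
send_rows --deltas '[[[0,0,0],[0,0,0],0.03],[[0,0,0],[0,0,0],0.04],[[0,0,0],[0,0,0],0.05],[[0,0,0],[0,0,0],0.06],[[0,0,0],[0,0,0],0.07],[[0,0,0],[0,0,0],0.08],[[0,0,0],[0,0,0],0.08],[[0,0,0],[0,0,0],0.08],[[0,0,0],[0,0,0],0.08],[[0,0,0],[0,0,0],0.08]]'

```text
clock: 39.8
position: [0.3947, 0.3073, 0.0073]
ee_rot: [-0.501, 3.101, 0.0]
force: [0.4, -0.5, 0.2]
width: 0.871
```

Call:
send_rows --deltas '[[[0,0,0.01],[0,0,0],0.08],[[0,0,0.02],[0,0,0],0.08],[[0,0,0.02],[0,0,0],0.08],[[0,0,0.03],[0,0,0],0.08],[[0,0,0.03],[0,0,0],0.08],[[0,0,0.03],[0,0,0],0.08],[[0,-0.04,0.03],[0,0,0],0.08],[[0,-0.04,0.03],[0,0,0],0.08],[[0,-0.04,0],[0,0,0],0.08],[[0,-0.04,0],[0,0,0],0.08]]'

```text
clock: 40.8
position: [0.3946, 0.1463, 0.2086]
ee_rot: [-0.501, 3.099, -0.001]
force: [0.9, 0.1, -0.7]
width: 0.87
```

Call:
send_rows --deltas '[[[0,-0.04,0],[0,0,0],0.08],[[0,-0.04,0],[0,0,0],0.08],[[0,-0.04,0],[0,0,0],0.08],[[0,-0.04,0],[0,0,0],0.08],[[0,-0.04,0],[0,0,0],0.08],[[0,-0.04,0],[0,0,0],0.08],[[0,-0.04,0],[0,0,0],0.08],[[0,0,0],[0,0,0],0.08],[[0,0,0],[0,0,0],0.08],[[0,0,0],[0,0,0],0.08]]'

```text
clock: 41.8
position: [0.3947, -0.1315, 0.2077]
ee_rot: [-0.503, 3.101, 0.0]
force: [-0.3, -0.4, -0.2]
width: 0.873
```

```bash
python3 -c "
from h import *
sw()
for n in('top','scene'): cv2.imwrite(f'pics/{n}8.png',get_image(n)[:,:,::-1])
a,b=cv2.imread('pics/top8.png'),cv2.imread('pics/scene8.png')
cv2.imwrite('pics/end.png',cv2.hconcat([a[50:320,90:490],b[100:370,90:490]]))"
```

```text
t 41.8 p [ 0.3947 -0.1315  0.2077] xyaw -2.8198 tilt [0.0002 0.0001] F [-0.32 -0.42 -0.19] M [ 0.11 -0.11 -0.02] w 80.1 j [ 1.17  0.31 -1.17  2.01  0.33  1.03  1.74]
q~ 1.086 axial out 0.44 tang 0.3 Mz -0.023
```

View pics/end.png

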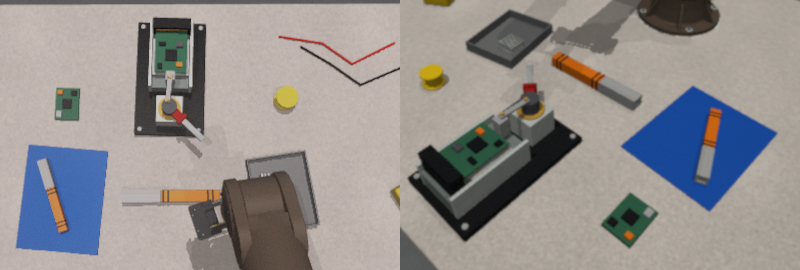

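The picture shows the bar flat on the mat (end.png 52,195), the handle resting locked to the fixture's −y side (tip ≈205,137), and the reel, spare board and heatsink where they were.

```bash
python3 -c "
from cell import job
print(job.sign_off())"
```

```text
the job is handed in; nothing more can be done
None
```

I completed the job and handed it in at about 42 s of the 72 s allowed; `sign_off` reports no verdict.

- **Bar on the stub:** I took the smaller bar by the middle of its grip. I corrected a 2.2 mm sideways offset seen in the top view and slid the bar home until the collar pushed back with about 7 N.
- **Swing and lean:** I moved the handle through the bar past its dead point to its stop at q ≈ 1.6. The lean measured about 16 N, held for just over a second.
- **Bar back:** I drew the bar off with almost no force and laid it on the mat.

**Last checks:** The final pictures show the bar flat on the mat and the handle locked on the fixture's −y side. The reel, spare board and heatsink look unmoved, though I judged that by eye and did not measure it. The gripper is clear, with force readings near zero.

**What disagreed:**
- Triangulation put the bar's top at about 21 mm, against the 27 mm in the text. I took the working height from the grasp on the mat instead.
- The camera and arm positions differed by about 2 mm sideways.
- I could not measure the contact force between bar and fixture directly. I judged it only from the wrist force.

I viewed 10 pictures, all within the budget.

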